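# Find the clamp jaw with the cross-slotted underside

## Task

Two look-alike aluminium clamp jaws stand upright between the key machines. First tip both of them over on the bench so that their undersides no longer face down and can be seen. When both lie tipped over, lay the one whose underside has a cross-shaped slot flat on its broad side inside the low steel tray; leave the plain one lying tipped over on the bench, and do not shift the brass lock cylinder.

Things in the scene. Friction and masses are not known exactly. Their poses are not given: they have to be found in the camera images.
- jaw_slotted: Loose aluminium block 26 x 44 x 60 mm (its x, y, z), about 0.19 kg, standing on end; screw head and ribs on both broad faces. Underside: two dark 9 mm slots, 3 mm deep, cross there, ending short of its rims. Origin mid-block, z from underside to top, x out of a broad face (at the start away from the robot, within 12 deg). Pushed along x 47 mm above the bench for some 45 mm it topples.
- jaw_plain: The look-alike: same block, size, weight, origin, axes and behaviour as jaw_slotted, but its underside is one plain flat face; the undersides alone differ. One jaw stands nearer the robot, the other some 100 to 180 mm farther off; which is which changes. Lying on a broad side a jaw is 26 mm high. The machine on their left is some 270 mm high: cross over the machines at 300 mm or more.
- tray: Low open rectangular steel tray, fixed to the bench, outside 140 x 105 mm (its x, y), 18 mm high, walls 4 mm thick, inside 132 x 97 mm; the inner floor is about 4 mm above the bench. Origin at the centre of its underside, z up.
- cylinder: Brass profile lock cylinder 35 x 61 x 21 mm lying loose near the front edge of the bench, a bystander. Origin at the centre of its underside, long axis y.

How it is judged:
On the way:
1. both jaws lie tipped over on the bench at the same time, at rest, underside no longer facing down (angle between each of jaw_slotted, jaw_plain's own z axis and vertical above 1.3 rad and height (world z) of each of jaw_slotted, jaw_plain below 0.036 m and linear speed of each of jaw_slotted, jaw_plain below 0.03 m/s and horizontal distance between jaw_slotted and tray above 0.11 m), for 0.3 s.
At the end, for the whole second after the job is handed in: Slotted jaw at rest in the tray, broad side down within 10 deg, its middle under 25 mm high and within 52 mm (tray x), 34 mm (tray y) of the tray's middle; plain jaw at rest on the bench, tipped 75 deg or more, its middle over 110 mm from the tray's middle and under 36 mm high (x of jaw_slotted in the frame of tray between -0.052 and 0.052 m and y of jaw_slotted in the frame of tray between -0.034 and 0.034 m and height (world z) of jaw_slotted below 0.025 m and angle between the x axis of jaw_slotted and the z axis of tray, either way round below 0.18 rad and linear speed of each of jaw_slotted, jaw_plain below 0.03 m/s and angle between jaw_plain's own z axis and vertical above 1.3 rad and height (world z) of jaw_plain below 0.036 m and horizontal distance between jaw_plain and tray above 0.11 m); the robot touches nothing.
It fails at once if the brass lock cylinder is shifted by more than 20 mm (distance of cylinder from where it was at the start of the episode above 0.02 m).
It also fails if it takes over 64 s, if anything falls off the work surface, if the arm or the gripper's body presses on something with over 40 N, if the wrist force passes 120 N, or if a joint passes its speed limit or range.

## Robot

A 6-joint arm with a two-finger parallel gripper is mounted at the origin on a cart in front of the work surface, level with it; the furniture and walls round the work are solid. World frame = base frame: x ahead of the robot, y to its left, z up, the work surface at z = 0. Lengths are in m, angles in rad, forces in N, time in s.
With the tool pointing down it reaches from about 0.425 to 0.95 m from the base axis. Payload 3.5 kg.
Tool frame: the origin (TCP) lies midway between the tips of the shut fingers; the grasp point (between the pads) lies 19 mm behind it (ctrl.hold_point_z is the distance from the TCP to the grasp point, in m); z points along the fingers, y is the line along which they close (so a half turn about z gives the same grasp; the last joint's range is limited). The gripper opens to 85 mm and grips with 20 to 120 N. Pads are 22 mm wide; open, the fingers measure 114 mm over their backs; the gripper's body (76 mm by 85 mm) begins 54 mm behind the grasp point. The pads swing forward as they close: fully open they stand 13 mm farther back than shut.
Start: joints at [1.17, 0.286, 1.577, -0, 1.279, -0.15], TCP at [0.167, 0.654, 0.231] pointing down, gripper open.
Joint ranges: [-2.77, 2.77], [-0.9, 2.22], [0.21, 2.48], [-1.53, 4.67], [0.24, 2.81], [-2.84, 2.84]. Speed limits (rad/s): [2.79, 2.79, 3.14, 3.14, 3.14, 3.14].

## Interface

Orientations are given as a unit quaternion [x, y, z, w].
In Python, from plant import readout, cams, sign_off, ctrl gives the robot as it stands. The module is installed in compiled form; this text tells all that it offers.
- The arm moves only by the tool step_arm, never from a script. Its argument "increments" is a list of rows, each a list of 2 entries, a list of its own where there are three numbers: the shift along the world's x, y, z in mm, then the turn, a rotation vector about the world's x, y, z in rad. In form: [[[x, y, z], [rx, ry, rz]], ...]. A call has 1 to 8 rows; each row shifts and turns the commanded pose from where the row before left it; what a row does not reach is not made up. A row lasts 1/12 s, in which the tool goes at most 41.7 mm and 7.16 degrees, less where a joint would pass 70% of its speed; a pose out of reach is approached as far as the arm can. A call is refused whole if a number of a shift passes 41.7 or a number of a turn 0.125, either way. A call with a gripper value outside its range is refused whole. "fingers" is the opening, from -1 (shut) to 1 (fully open), set as the call begins (left out, the last holds). The fingers move at their own pace and stop on an object; "grip_force" is the grip in N (left out, the last holds). Time passes only in rows, so rows that do not move let the fingers close. It gives the time, the measured TCP pose, the force, the opening and the grip force at its end, in the units of the state.
- readout.get_state(): the state, without advancing time (a new reading comes with each control period).
- cams.read_camera(name): name is "side" or "top"; returns the picture (400x640x3 uint8, red, green, blue); there is no depth.
- cams.get_calibration(name): a dict with "fx", "fy", "cx", "cy" (pixels), "eye" and "rotation" of the camera in the world. Camera axes: x right, y up, looking along -z (the intrinsics and any distortion apply to the point x, -y, -z); pixel columns grow to the right and rows downward; lengths in m; the calibration is good to about 2 mm. A picture is of the moment at which its call begins. get_calibration takes no time and is no camera call.
- sign_off(): hands the job in; it is judged then, once.
The state is a dict: "time": time; "qpos": joint angles; "dq": joint speeds; "joint_efforts": joint torques, N m; "eef_pos": TCP position; "tcp_rot": TCP orientation; "contact_force": force on the tool from outside, world axes, zero at the start; "wrist_torque": the same for the moment, N m; "opening": opening from 0.0 (shut) to 1.0 (fully open); "finger_force": force on a finger pad.
Only numpy, scipy, OpenCV 4.12 (cv2) and the standard library are available. Lean on these libraries where they do the work, as an engineer would, in place of code of your own. Each camera call takes 0.05 s, during which the arm holds its last target. There are 200 camera calls.

## Working session

There is one attempt and no reset: what is moved stays moved. The work goes in short steps, Python scripts to look and compute and a tool call to move; the robot and the scene stay as the last step left them, time stands still between calls to the robot, and variables do not carry over. Pictures are saved under pics/ and viewed, at most 10 in all, crops included, and the job is handed in when it is done.

Besides the shell and the picture viewer there is one more tool, called after ">>>" by a JSON object that holds its "api" and its "payload", one argument or row to a line. step_arm: Moves the arm, as the interface text tells. Its arguments: {"type":"object","properties":{"increments":{"type":"array","items":{"type":"array"}},"fingers":{"type":"number"},"grip_force":{"type":"number"}},"required":["increments"]}

```bash
mkdir -p pics; cat > h.py <<'E'
import numpy as np, cv2
from plant import readout, cams, sign_off, ctrl
def shot(n,f=None):
    im=cams.read_camera(n)[:,:,::-1].copy()
    if f: cv2.imwrite('pics/'+f,im)
    return im
def ray(n,u,v):
    c=cams.get_calibration(n)
    d=np.array(c['rotation']).reshape(3,3)@np.array([(u-c['cx'])/c['fx'],-(v-c['cy'])/c['fy'],-1.])
    return np.array(c['eye']),d
def onz(n,u,v,z):
    e,d=ray(n,u,v); return e+d*(z-e[2])/d[2]
def proj(n,p):
    c=cams.get_calibration(n)
    q=np.array(c['rotation']).reshape(3,3).T@(np.array(p)-np.array(c['eye']))
    return c['cx']+c['fx']*q[0]/-q[2], c['cy']-c['fy']*q[1]/-q[2]
E
python3 - <<'E'
from h import *
for n in('top','side'):
    shot(n,n+'0.png'); print(cams.get_calibration(n))
s=readout.get_state(); print(s['time'],s['eef_pos'],s['tcp_rot'],ctrl.hold_point_z)
E
```

```text
{'fx': 470.2745604425582, 'fy': 470.2745604425582, 'cx': 317.69904286346133, 'cy': 199.51853269673578, 'eye': array([ 0.38027345, -0.2017056 ,  1.13787326]), 'rotation': array([-0.04776875,  0.04016615,  0.710725  , -0.70069594])}
{'fx': 449.95822043367093, 'fy': 449.95822043367093, 'cx': 310.35577990687267, 'cy': 201.96301941155738, 'eye': array([ 0.47975719, -0.98001227,  0.48818518]), 'rotation': array([ 0.50589285, -0.01128702, -0.01743549,  0.86234623])}
0.1 [0.16723888 0.65335336 0.23008146] [ 1.25074827e-01  9.92146750e-01 -1.01090108e-03 -3.04028942e-04] 0.0187
```

View pics/top0.png

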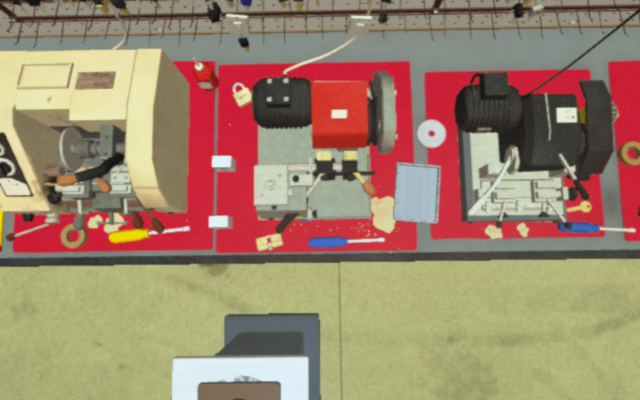

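View pics/side0.png

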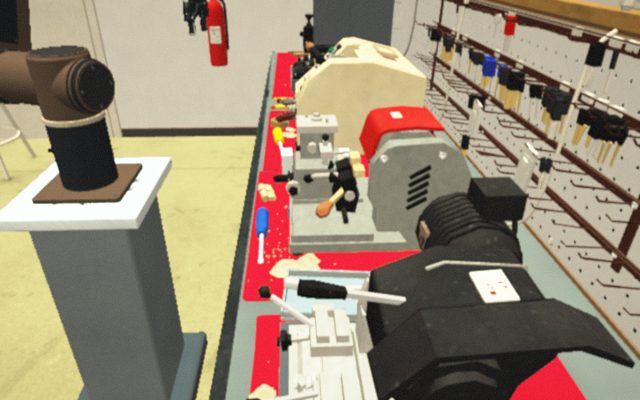

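The top picture shows the white jaw tops at (220,222) and (222,162), the tray at (416,193) and the cylinder at (270,242). The side picture shows only the near jaw, at about (287,158), with the rest hidden by machines.

```bash
sed -i 's/np.array(c\[.rotation.\]).reshape(3,3)/R.from_quat(c["rotation"]).as_matrix()/; 1a from scipy.spatial.transform import Rotation as R' h.py
python3 - <<'E'
from h import *
im=cv2.imread('pics/top0.png')
for nm,(x0,y0,x1,y1) in dict(far=(200,145,245,182),near=(198,205,245,240)).items():
    c=im[y0:y1,x0:x1].astype(int)
    for lab,t in (('bright',(c.min(2)>200)),('all',c.min(2)>110)):
        cs,_=cv2.findContours(t.astype(np.uint8),0,2); k=max(cs,key=cv2.contourArea)
        r=cv2.minAreaRect(k); b=cv2.boxPoints(r)+[x0,y0]
        z=.06
        P=np.array([onz('top',u+0.0,v,z) for u,v in b])
        print(nm,lab,r[1],b.round(1).tolist(),P[:,:2].round(3).tolist(),P.mean(0).round(4))
t=np.array([[397,163],[441,166],[436,223],[393,220]])
print([onz('top',u,v,.018)[:2].round(3) for u,v in t])
for n,p in(('cyl',(270,242)),('drvL',(145,235)),('front edge',(220,258)),('machL front right',(185,212)),('machR left',(255,215)),('machR right top',(253,165))): print(n,onz('top',*p,.02).round(3))
print('machL top right edge',onz('top',152,50,.27),onz('top',190,90,.27), onz('top',185,210,.27),onz('top',135,205,.27))
cv2.imwrite('pics/c0.png',cv2.resize(im[120:270,100:460],None,fx=2.2,fy=2.2,interpolation=2))
E
```

```text
far bright (10.0, 18.0) [[212.0, 156.0], [230.0, 156.0], [230.0, 166.0], [212.0, 166.0]] [[0.622, 0.055], [0.621, 0.013], [0.597, 0.013], [0.598, 0.055]] [0.6094 0.034  0.06  ]
far all (26.40066909790039, 23.118043899536133) [[208.9, 155.3], [231.5, 150.5], [237.1, 176.3], [214.5, 181.1]] [[0.623, 0.063], [0.634, 0.01], [0.573, -0.004], [0.562, 0.049]] [0.598  0.0292 0.06  ]
near bright (10.0, 17.0) [[209.0, 216.0], [226.0, 216.0], [226.0, 226.0], [209.0, 226.0]] [[0.481, 0.06], [0.48, 0.021], [0.457, 0.021], [0.458, 0.06]] [0.4688 0.0404 0.06  ]
near all (27.58189582824707, 24.286264419555664) [[200.0, 213.2], [220.9, 200.9], [234.9, 224.7], [214.0, 237.0]] [[0.487, 0.081], [0.515, 0.033], [0.46, 0.0], [0.432, 0.048]] [0.4736 0.0405 0.06  ]
[array([ 0.607, -0.384]), array([ 0.598, -0.489]), array([ 0.46 , -0.471]), array([ 0.469, -0.369])]
cyl [ 0.42  -0.076  0.02 ]
drvL [0.441 0.222 0.02 ]
front edge [0.384 0.042 0.02 ]
machL front right [0.495 0.128 0.02 ]
machR left [ 0.485 -0.04   0.02 ]
machR right top [ 0.607 -0.035  0.02 ]
machL top right edge [0.78681009 0.12527399 0.27      ] [0.7046825  0.04947636 0.27      ] [0.47293459 0.05410441 0.27      ] [0.48368741 0.14789745 0.27      ]
```

View pics/c0.png

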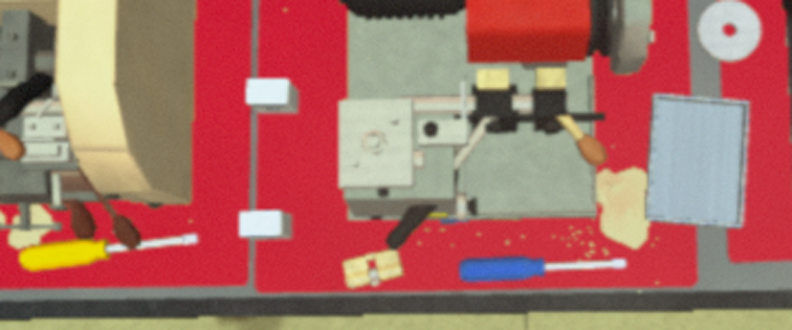

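>>> {"api": "step_arm", "payload": {
  "increments": [
    [[0, 0, 35], [0, 0, 0]],
    [[0, 0, 35], [0, 0, 0]],
    [[0, 0, 35], [0, 0, 0]],
    [[22, -30, 0], [0, 0, 0.03]],
    [[22, -30, 0], [0, 0, 0.03]],
    [[22, -30, 0], [0, 0, 0.03]],
    [[22, -30, 0], [0, 0, 0.03]],
    [[22, -30, 0], [0, 0, 0.03]]
  ],
  "fingers": -1
}}

```text
time: 0.77
eef_pos: [0.2779, 0.5022, 0.3357]
tcp_rot: [0.049, 0.999, -0.0, -0.0]
contact_force: [1.4, -0.3, -0.0]
opening: 0.001
finger_force: 0.0
```

>>> {"api": "step_arm", "payload": {
  "increments": [
    [[22, -30, 0], [0, 0, 0.03]],
    [[22, -30, 0], [0, 0, 0.03]],
    [[22, -30, 0], [0, 0, 0.03]],
    [[22, -30, 0], [0, 0, 0.01]],
    [[22, -30, 0], [0, 0, 0]],
    [[22, -30, 0], [0, 0, 0]],
    [[22, -30, 0], [0, 0, 0]],
    [[0, -30, 0], [0, 0, 0]]
  ]
}}

```text
time: 1.43
eef_pos: [0.4338, 0.2617, 0.3354]
tcp_rot: [0.001, 1.0, -0.0, -0.0]
contact_force: [0.2, -0.5, -0.2]
opening: -0.002
finger_force: 0.0
```

```bash
python3 - <<'E'
from h import *
s=readout.get_state(); print(s['time'],s['eef_pos'],R.from_quat(s['tcp_rot']).as_matrix().round(3).tolist(),s['qpos'],s['opening'])
for h in (.1,.15,.2,.25):
    print(h,[(np.round(onz('top',c,r,h)[:2],3).tolist(),np.round(proj('side',onz('top',c,r,h)),0).tolist()) for c,r in((254,165),(287,205),(254,205))])
E
```

```text
1.4333 [0.43375456 0.26165593 0.33541014] [[-1.0, 0.003, -0.0], [0.003, 1.0, -0.001], [0.0, -0.001, -1.0]] [ 3.42705583e-01 -1.55683057e-01  1.85398527e+00 -8.77650300e-04
  1.44363724e+00 -1.22527463e+00] -0.0021190812645330804
0.1 [([0.591, -0.049], [342.0, 150.0]), ([0.499, -0.123], [302.0, 164.0]), ([0.5, -0.05], [302.0, 150.0])]
0.15 [([0.58, -0.057], [339.0, 129.0]), ([0.493, -0.127], [299.0, 142.0]), ([0.494, -0.057], [299.0, 130.0])]
0.2 [([0.57, -0.064], [335.0, 108.0]), ([0.487, -0.131], [296.0, 119.0]), ([0.488, -0.064], [296.0, 109.0])]
0.25 [([0.56, -0.071], [331.0, 85.0]), ([0.482, -0.134], [293.0, 94.0]), ([0.483, -0.072], [293.0, 86.0])]
```

>>> {"api": "step_arm", "payload": {
  "increments": [
    [[0, -32, 0], [0, 0, 0]],
    [[0, -32, 0], [0, 0, 0]],
    [[-1, -32, 0], [0, 0, 0]],
    [[-1, -32, 0], [0, 0, 0]],
    [[-1, -32, 0], [0, 0, 0]],
    [[-1, -32, 0], [0, 0, 0]],
    [[0, -30, 0], [0, 0, 0]],
    [[0, 0, -25], [0, 0, 0]]
  ]
}}

```text
time: 2.1
eef_pos: [0.4296, 0.0376, 0.3159]
tcp_rot: [0.003, 1.0, -0.002, 0.005]
contact_force: [1.7, 0.2, 0.2]
opening: -0.001
finger_force: 0.0
```

>>> {"api": "step_arm", "payload": {
  "increments": [
    [[0, 0, -38], [0, 0, 0]],
    [[0, 0, -38], [0, 0, 0]],
    [[0, 0, -38], [0, 0, 0]],
    [[0, 0, -38], [0, 0, 0]],
    [[0, 0, -38], [0, 0, 0]],
    [[0, 0, -38], [0, 0, 0]],
    [[0, 0, -25], [0, 0, 0]],
    [[0, 0, 0], [0, 0, 0]]
  ]
}}

```text
time: 2.77
eef_pos: [0.4219, 0.0425, 0.0524]
tcp_rot: [0.001, 1.0, 0.001, -0.007]
contact_force: [-0.7, 0.9, -0.9]
opening: -0.002
finger_force: 0.0
```

```bash
python3 - <<'E'
from h import *
a=shot('side')[90:230,230:400]; b=shot('top')[120:280,180:320]
cv2.imwrite('pics/d.png',np.hstack([cv2.resize(a,(400,330)),cv2.resize(b,(390,330))]))
E
```

```text
(no output)
```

View pics/d.png

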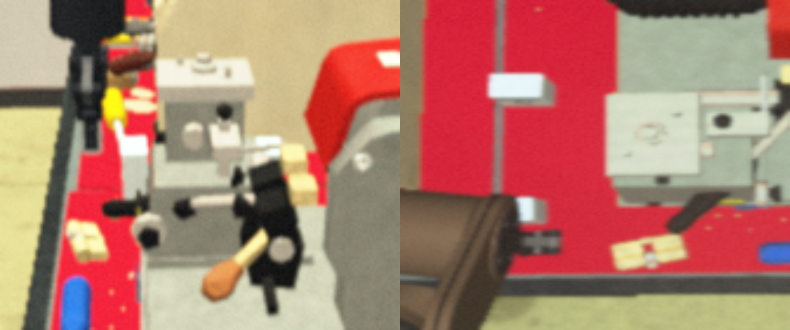

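Side crop: the shut fingers stand just in front of the near jaw. I'll push it away from the robot.

>>> {"api": "step_arm", "payload": {
  "increments": [
    [[8, 0, -5], [0, 0, 0]],
    [[10, 0, 0], [0, 0, 0]],
    [[10, 0, 0], [0, 0, 0]],
    [[9, 0, 0], [0, 0, 0]],
    [[9, 0, 0], [0, 0, 0]],
    [[9, 0, 0], [0, 0, 0]],
    [[9, 0, 0], [0, 0, 0]],
    [[9, 0, 0], [0, 0, 0]]
  ]
}}

```text
time: 3.53
eef_pos: [0.5015, 0.0419, 0.0534]
tcp_rot: [0.0, 1.0, -0.0, 0.0]
contact_force: [-0.1, 0.6, 0.5]
opening: -0.0
finger_force: 0.0
```

>>> {"api": "step_arm", "payload": {
  "increments": [
    [[3, 0, 0], [0, 0, 0]],
    [[0, 0, 0], [0, 0, 0]],
    [[0, 0, 30], [0, 0, 0]],
    [[0, 0, 30], [0, 0, 0]]
  ]
}}

```text
time: 3.87
eef_pos: [0.5009, 0.0422, 0.1113]
tcp_rot: [0.0, 1.0, 0.0, -0.004]
contact_force: [0.9, 0.2, 0.2]
opening: -0.0
finger_force: 0.0
```

```bash
python3 - <<'E'
from h import *
a=shot('side')[90:230,230:400]; b=shot('top')[120:280,180:320]
cv2.imwrite('pics/e.png',np.hstack([cv2.resize(a,(400,330)),cv2.resize(b,(390,330))]))
E
```

```text
(no output)
```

View pics/e.png

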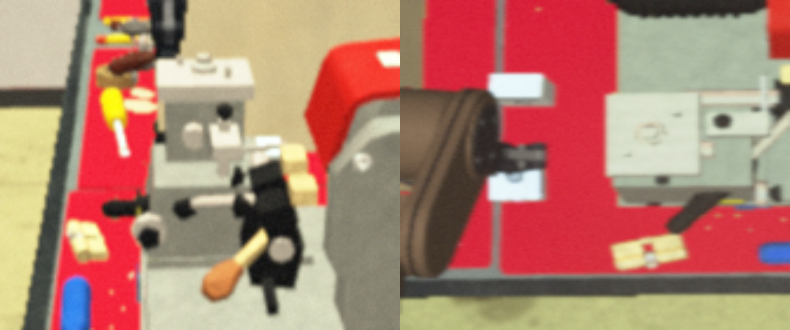

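Near jaw has toppled (its broad side with the screw head is up at crop (517,180)). Now the far one.

>>> {"api": "step_arm", "payload": {
  "increments": [
    [[23, -3, 0], [0, 0, 0]],
    [[23, -3, 0], [0, 0, 0]],
    [[23, -2, 0], [0, 0, 0]],
    [[0, 0, -30], [0, 0, 0]],
    [[0, 0, -30], [0, 0, 0]],
    [[0, 0, -2], [0, 0, 0]],
    [[0, 0, 0], [0, 0, 0]]
  ]
}}

```text
time: 4.55
eef_pos: [0.5697, 0.0342, 0.0484]
tcp_rot: [0.0, 1.0, 0.0, -0.004]
contact_force: [0.3, 0.4, 0.7]
opening: -0.004
finger_force: 0.0
```

>>> {"api": "step_arm", "payload": {
  "increments": [
    [[9, 0, 0], [0, 0, 0]],
    [[9, 0, 0], [0, 0, 0]],
    [[9, 0, 0], [0, 0, 0]],
    [[9, 0, 0], [0, 0, 0]],
    [[9, 0, 0], [0, 0, 0]],
    [[9, 0, 0], [0, 0, 0]],
    [[9, 0, 0], [0, 0, 0]],
    [[9, 0, 0], [0, 0, 0]]
  ]
}}

```text
time: 5.22
eef_pos: [0.6455, 0.0339, 0.0513]
tcp_rot: [0.0, 1.0, -0.0, 0.0]
contact_force: [0.1, 1.1, 0.3]
opening: 0.002
finger_force: 0.0
```

>>> {"api": "step_arm", "payload": {
  "increments": [
    [[0, 0, 0], [0, 0, 0]],
    [[0, 0, 25], [0, 0, 0]],
    [[0, 0, 40], [0, 0, 0]],
    [[0, 0, 40], [0, 0, 0]],
    [[0, 0, 40], [0, 0, 0]],
    [[0, 0, 40], [0, 0, 0]],
    [[0, 0, 40], [0, 0, 0]],
    [[0, 0, 40], [0, 0, 0]]
  ]
}}

```text
time: 5.88
eef_pos: [0.6438, 0.034, 0.3182]
tcp_rot: [0.0, 1.0, 0.0, -0.0]
contact_force: [1.2, 0.7, 0.8]
opening: -0.002
finger_force: 0.0
```

>>> {"api": "step_arm", "payload": {
  "increments": [
    [[0, 40, 0], [0, 0, 0]],
    [[0, 40, 0], [0, 0, 0]],
    [[0, 40, 0], [0, 0, 0]],
    [[0, 40, 0], [0, 0, 0]],
    [[-20, 40, 0], [0, 0, 0]],
    [[-20, 40, 0], [0, 0, 0]]
  ],
  "fingers": 0.5
}}

```text
time: 6.38
eef_pos: [0.6066, 0.27, 0.3155]
tcp_rot: [0.001, 1.0, -0.0, -0.001]
contact_force: [0.4, 0.4, 0.2]
opening: 0.748
finger_force: 0.0
```

```bash
python3 - <<'E'
from h import *
shot('side','s2.png'); b=shot('top','t2.png')[110:280,170:320]
cv2.imwrite('pics/f.png',cv2.resize(b,(600,600*170//150))[:600])
cv2.imwrite('pics/f.png',cv2.resize(b,None,fx=3.5,fy=3.5,interpolation=2))
E
```

```text
(no output)
```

View pics/f.png

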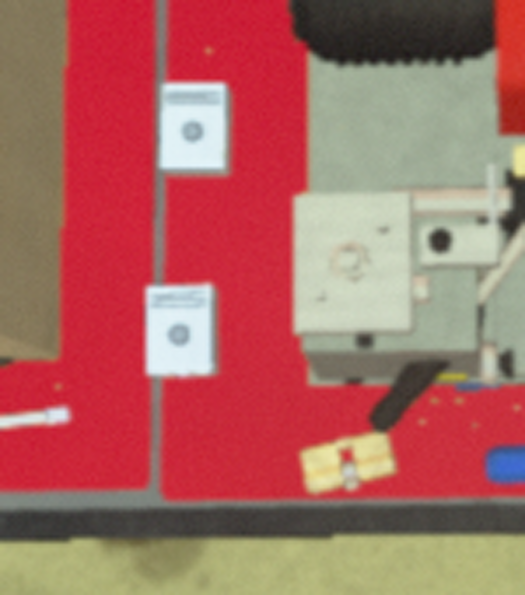

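```bash
python3 - <<'E'
from h import *
im=np.mean([shot('top').astype(float) for _ in range(4)],0)
g=im.mean(2).round().astype(int)
print(g[156:162,212:238]);print(g[213:219,208:234])
for nm,(x0,y0,x1,y1) in dict(far=(210,128,240,165),near=(206,186,236,222)).items():
    t=(im[y0:y1,x0:x1].min(2)>120).astype(np.uint8)
    k=max(cv2.findContours(t,0,2)[0],key=cv2.contourArea); r=cv2.minAreaRect(k)
    b=cv2.boxPoints(r)+[x0,y0]; P=np.array([onz('top',u,v,.026) for u,v in b]); print(nm,P[:,:2].round(3).tolist(),P.mean(0).round(4),r[2])
E
```

```text
[[ 98 102 123 173 224 236 238 238 238 238 238 237 238 238 238 238 238 238
  238 238 236 220 170 129 108 101]
 [ 98 102 122 166 214 228 229 230 230 230 230 230 230 230 231 231 231 230
  232 231 229 214 164 127 109 102]
 [ 98 101 114 134 156 164 168 170 168 170 170 170 170 169 170 170 171 170
  170 171 174 170 148 124 111  99]
 [ 98 101 111 119 126 132 136 138 140 139 139 140 140 140 140 140 140 141
  141 143 143 146 142 125 108 100]
 [ 98 102 112 120 125 123 121 123 122 123 125 123 123 125 123 123 124 124
  125 123 124 126 123 111 102  99]
 [ 99 102 111 120 124 116 105 104 104 105 103 105 106 103 104 105 106 106
  105 106 106 106 104 101 100 101]]
[[100 101 106 154 221 235 237 236 236 237 236 236 236 236 236 236 234 234
  234 235 234 225 178 135 116 105]
 [101 102 105 154 220 235 237 237 237 237 237 236 237 236 236 235 236 236
  236 236 236 229 192 146 119 104]
 [101 100 105 153 218 234 236 236 236 236 234 234 234 236 235 231 230 232
  234 235 234 225 182 140 119 104]
 [100 100 104 143 199 217 221 223 224 223 215 211 218 227 228 218 204 202
  212 216 214 194 161 136 118 106]
 [102 100 102 118 144 156 164 171 171 171 164 159 159 177 180 170 159 151
  150 153 150 141 128 119 108 101]
 [102 100 100 102 114 125 132 134 129 123 119 116 113 122 123 121 118 113
  110 108 106 106 104 103 100 101]]
far [[0.686, 0.057], [0.685, 0.008], [0.621, 0.008], [0.622, 0.056]] [0.6536 0.0322 0.026 ] 90.0
near [[0.544, 0.065], [0.543, 0.017], [0.478, 0.016], [0.479, 0.064]] [0.511  0.0402 0.026 ] 90.0
```

>>> {"api": "step_arm", "payload": {
  "increments": [
    [[-16, -38, 0], [0, 0, 0]],
    [[-16, -38, 0], [0, 0, 0]],
    [[-16, -38, 0], [0, 0, 0]],
    [[-16, -38, 0], [0, 0, 0]],
    [[-16, -38, 0], [0, 0, 0]],
    [[-16, -38, 0], [0, 0, 0]],
    [[0, 0, -30], [0, 0, 0]],
    [[0, 0, -38], [0, 0, 0]]
  ]
}}

```text
time: 7.35
eef_pos: [0.5135, 0.0361, 0.2525]
tcp_rot: [0.004, 1.0, -0.001, 0.005]
contact_force: [1.6, -0.8, 0.4]
opening: 0.753
finger_force: 0.0
```

>>> {"api": "step_arm", "payload": {
  "increments": [
    [[0, 0, -38], [0, 0, 0]],
    [[0, 0, -38], [0, 0, 0]],
    [[0, 0, -38], [0, 0, 0]],
    [[0, 0, -38], [0, 0, 0]],
    [[0, 0, -30], [0, 0, 0]],
    [[0, 0, -20], [0, 0, 0]],
    [[0, 0, -10], [0, 0, 0]],
    [[0, 0, 0], [0, 0, 0]]
  ]
}}

```text
time: 8.02
eef_pos: [0.5094, 0.0393, 0.0339]
tcp_rot: [0.002, 1.0, 0.0, -0.003]
contact_force: [-0.3, 0.2, 0.2]
opening: 0.75
finger_force: 0.0
```

>>> {"api": "step_arm", "payload": {
  "increments": [
    [[0, 0, -16], [0, 0, 0]],
    [[0, 0, -10], [0, 0, 0]],
    [[0, 0, -5], [0, 0, 0]],
    [[0, 0, 0], [0, 0, 0]],
    [[0, 0, 0], [0, 0, 0]]
  ]
}}

```text
time: 8.43
eef_pos: [0.5117, 0.0402, 0.006]
tcp_rot: [0.0, 1.0, -0.0, 0.0]
contact_force: [0.5, 0.7, -1.1]
opening: 0.753
finger_force: 0.0
```

>>> {"api": "step_arm", "payload": {
  "increments": [
    [[0, 0, 0], [0, 0, 0]],
    [[0, 0, 0], [0, 0, 0]],
    [[0, 0, 0], [0, 0, 0]],
    [[0, 0, 0], [0, 0, 0]],
    [[0, 0, 0], [0, 0, 0]],
    [[0, 0, 0], [0, 0, 0]]
  ],
  "fingers": -1,
  "grip_force": 60
}}

```text
time: 8.93
eef_pos: [0.5125, 0.0404, 0.0067]
tcp_rot: [0.0, 1.0, -0.0, 0.001]
contact_force: [0.1, 0.8, 6.0]
opening: 0.5
finger_force: 63.5
```

>>> {"api": "step_arm", "payload": {
  "increments": [
    [[0, 0, 20], [0, 0, 0]],
    [[0, 0, 40], [0, 0, 0]],
    [[0, 0, 40], [0, 0, 0]],
    [[0, 0, 40], [0, 0, 0]],
    [[0, 0, 40], [0, 0, 0]],
    [[0, 0, 40], [0, 0, 0]],
    [[0, 0, 40], [0, 0, 0]],
    [[0, 0, 40], [0, 0, 0]]
  ]
}}

```text
time: 9.6
eef_pos: [0.5101, 0.0406, 0.3062]
tcp_rot: [0.0, 1.0, 0.0, -0.001]
contact_force: [1.3, -0.5, -2.1]
opening: 0.499
finger_force: 62.7
```

>>> {"api": "step_arm", "payload": {
  "increments": [
    [[0, 0, 30], [0, 0, 0.12]],
    [[0, 0, 0], [0, 0, 0.12]],
    [[0, 0, 0], [0, 0, 0.12]],
    [[0, 0, 0], [0, 0, 0.12]],
    [[0, 0, 0], [0, 0, 0.12]],
    [[0, 0, 0], [0, 0, 0.12]],
    [[0, 0, 0], [0, 0, 0.12]],
    [[0, 0, 0], [0, 0, 0]]
  ]
}}

```text
time: 10.27
eef_pos: [0.5105, 0.0405, 0.334]
tcp_rot: [-0.408, 0.913, 0.001, -0.001]
contact_force: [0.5, -0.2, -2.4]
opening: 0.498
finger_force: 62.7
```

```bash
python3 - <<'E'
from h import *
s=readout.get_state(); u,v=map(int,proj('side',s['eef_pos'])); print(u,v,s['opening'],s['finger_force'])
a=shot('side','s3.png'); a=a[max(0,v-50):v+50,u-60:u+60]
cv2.imwrite('pics/g.png',cv2.resize(a,None,fx=5,fy=5,interpolation=2))
E
```

```text
304 32 0.49831118262625645 62.7099072933197
```

View pics/g.png

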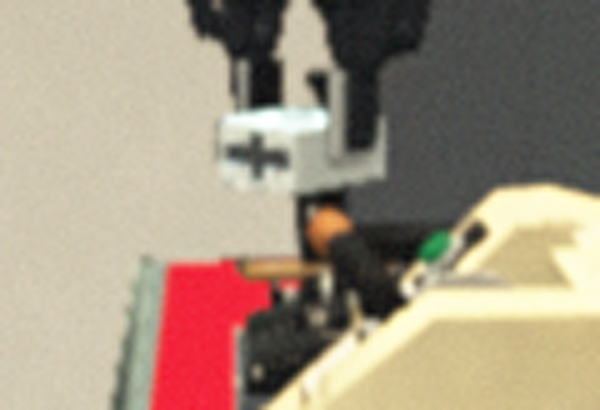

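The crop shows the dark cross slot on the held jaw's underside at (257,153). This is the slotted jaw, so it goes to the tray.

>>> {"api": "step_arm", "payload": {
  "increments": [
    [[2, -38, 0], [0, 0, -0.119]],
    [[2, -38, 0], [0, 0, -0.119]],
    [[2, -38, 0], [0, 0, -0.119]],
    [[2, -38, 0], [0, 0, -0.119]],
    [[2, -38, 0], [0, 0, -0.119]],
    [[2, -38, 0], [0, 0, -0.119]],
    [[2, -38, 0], [0, 0, -0.119]],
    [[2, -38, 0], [0, 0, -0.119]]
  ]
}}

```text
time: 10.98
eef_pos: [0.5267, -0.2653, 0.3346]
tcp_rot: [0.061, 0.998, 0.0, -0.0]
contact_force: [1.1, -0.9, -1.6]
opening: 0.499
finger_force: 62.7
```

>>> {"api": "step_arm", "payload": {
  "increments": [
    [[2, -38, 0], [0, 0, 0]],
    [[2, -38, 0], [0, 0, 0]],
    [[2, -38, 0], [0, 0, 0]],
    [[1, -38, 0], [0, 0, 0]],
    [[0, -12, 0], [0, 0, 0]],
    [[0, 0, 0], [0, 0, 0]],
    [[0, 0, 0], [0, 0, 0]]
  ]
}}

```text
time: 11.57
eef_pos: [0.5338, -0.4276, 0.334]
tcp_rot: [0.058, 0.998, 0.001, -0.001]
contact_force: [0.5, 0.6, -1.5]
opening: 0.499
finger_force: 62.7
```

```bash
python3 - <<'E'
from h import *
s=readout.get_state(); u,v=map(int,proj('top',s['eef_pos'])); print(u,v,s['qpos'])
a=shot('top')[120:280,330:490];b=shot('side')[180:340,230:400]
cv2.imwrite('pics/i.png',np.hstack([cv2.resize(a,(400,400)),cv2.resize(b,(400,400))]))
E
```

```text
452 167 [-8.23643646e-01  2.52728973e-01  1.43267653e+00  5.86475001e-04
  1.45885721e+00 -2.27875335e+00]
```

View pics/i.png

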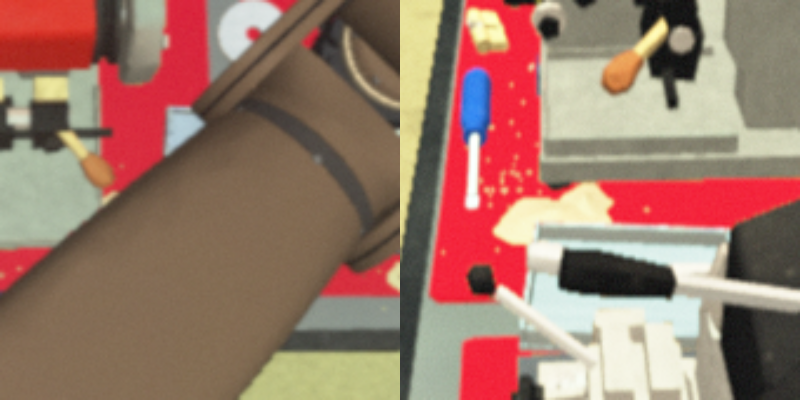

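>>> {"api": "step_arm", "payload": {
  "increments": [
    [[0, 0, -40], [0, 0, 0]],
    [[0, 0, -40], [0, 0, 0]],
    [[0, 0, -40], [0, 0, 0]],
    [[0, 0, -40], [0, 0, 0]],
    [[0, 0, -40], [0, 0, 0]],
    [[0, 0, -40], [0, 0, 0]],
    [[0, 0, -30], [0, 0, 0]],
    [[0, 0, 0], [0, 0, 0]]
  ]
}}

```text
time: 12.33
eef_pos: [0.5306, -0.4213, 0.0567]
tcp_rot: [0.056, 0.998, 0.006, -0.006]
contact_force: [-2.0, 1.4, -4.1]
opening: 0.501
finger_force: 62.6
```

>>> {"api": "step_arm", "payload": {
  "increments": [
    [[0, 0, -20], [0, 0, 0]],
    [[0, 0, -12], [0, 0, 0]],
    [[0, 0, -8], [0, 0, 0]],
    [[0, 0, -5], [0, 0, 0]],
    [[0, 0, 0], [0, 0, 0]],
    [[0, 0, 0], [0, 0, 0]]
  ]
}}

```text
time: 12.83
eef_pos: [0.5347, -0.4279, 0.0214]
tcp_rot: [0.056, 0.998, -0.0, 0.0]
contact_force: [0.1, -0.3, -2.2]
opening: 0.499
finger_force: 62.7
```

>>> {"api": "step_arm", "payload": {
  "increments": [
    [[0, 0, -5], [0, 0, 0]],
    [[0, 0, -3], [0, 0, 0]],
    [[0, 0, -2], [0, 0, 0]],
    [[0, 0, 0], [0, 0, 0]],
    [[0, 0, 0], [0, 0, 0]]
  ]
}}

```text
time: 13.25
eef_pos: [0.5344, -0.4279, 0.0108]
tcp_rot: [0.056, 0.998, -0.0, 0.0]
contact_force: [-1.0, 0.1, -0.3]
opening: 0.501
finger_force: 62.9
```

>>> {"api": "step_arm", "payload": {
  "increments": [
    [[0, 0, 0], [0, 0, 0]],
    [[0, 0, 0], [0, 0, 0]],
    [[0, 0, 0], [0, 0, 0]],
    [[0, 0, 0], [0, 0, 0]]
  ],
  "fingers": 0.25
}}

```text
time: 13.58
eef_pos: [0.5343, -0.4277, 0.0105]
tcp_rot: [0.056, 0.998, -0.0, 0.0]
contact_force: [0.1, -0.0, -0.2]
opening: 0.627
finger_force: 0.0
```

Released; retreat up and aside, then check.

>>> {"api": "step_arm", "payload": {
  "increments": [
    [[0, 0, 15], [0, 0, 0]],
    [[0, 0, 25], [0, 0, 0]],
    [[0, 0, 40], [0, 0, 0]],
    [[0, 0, 40], [0, 0, 0]],
    [[0, 0, 40], [0, 0, 0]],
    [[0, 0, 40], [0, 0, 0]],
    [[0, 0, 40], [0, 0, 0]],
    [[0, 0, 40], [0, 0, 0]]
  ]
}}

```text
time: 14.25
eef_pos: [0.5339, -0.4272, 0.294]
tcp_rot: [0.056, 0.998, -0.001, 0.001]
contact_force: [1.1, -0.4, -0.2]
opening: 0.622
finger_force: 0.0
```

>>> {"api": "step_arm", "payload": {
  "increments": [
    [[0, 0, 40], [0, 0, 0]],
    [[0, 40, 0], [0, 0, 0]],
    [[0, 40, 0], [0, 0, 0]],
    [[0, 40, 0], [0, 0, 0]],
    [[0, 40, 0], [0, 0, 0]],
    [[0, 40, 0], [0, 0, 0]],
    [[0, 40, 0], [0, 0, 0]],
    [[0, 40, 0], [0, 0, 0]]
  ]
}}

```text
time: 14.92
eef_pos: [0.5336, -0.1456, 0.3318]
tcp_rot: [0.057, 0.998, -0.0, 0.001]
contact_force: [1.3, 0.0, 0.1]
opening: 0.625
finger_force: 0.0
```

>>> {"api": "step_arm", "payload": {
  "increments": [
    [[0, 40, 0], [0, 0, 0]],
    [[0, 40, 0], [0, 0, 0]],
    [[0, 40, 0], [0, 0, 0]],
    [[0, 40, 0], [0, 0, 0]],
    [[0, 40, 0], [0, 0, 0]],
    [[0, 40, 0], [0, 0, 0]],
    [[0, 40, 0], [0, 0, 0]],
    [[0, 40, 0], [0, 0, 0]]
  ]
}}

```text
time: 15.58
eef_pos: [0.5335, 0.1744, 0.3319]
tcp_rot: [0.056, 0.998, 0.0, 0.001]
contact_force: [0.6, 0.3, -0.3]
opening: 0.627
finger_force: 0.0
```

```bash
python3 - <<'E'
from h import *
b=shot('top','t4.png')[110:270,180:460]
print(readout.get_state()['eef_pos'])
cv2.imwrite('pics/j.png',cv2.resize(b,None,fx=2.8,fy=2.8,interpolation=2))
E
```

```text
[0.53269148 0.18077581 0.33181183]
```

View pics/j.png

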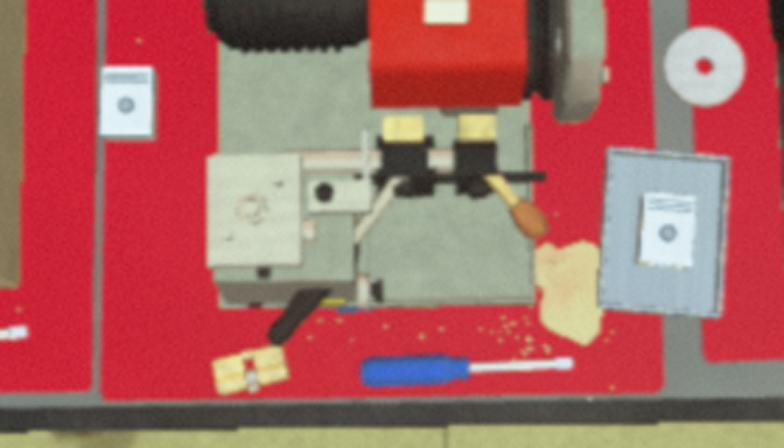

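The slotted jaw lies flat at the tray's middle, at about (667,230) in the crop. The plain jaw lies tipped on the bench at (127,102), and the cylinder is undisturbed at (250,370).

```bash
python3 -c "
from h import *
print(sign_off())"
```

```text
the job is handed in; nothing more can be done
None
```

The job is handed in at about 16 s on the robot's clock: in the last picture the slotted jaw lies flat near the tray's middle, the plain jaw lies tipped on the bench, and the brass cylinder has not visibly moved; the hand-in returned no verdict.

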